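Heft three pigment tins and hold the heaviest over the bowl with the muller

ROBOT

A 6-joint arm with a two-finger parallel gripper is mounted at the origin on the work surface. World frame = base frame: x ahead of the robot, y to its left, z up, the work surface at z = 0. Lengths are in m, angles in rad, forces in N, time in s.
With the tool pointing down it reaches from about 0.25 to 0.8 m from the base axis. Payload 3.9 kg.
Tool frame: the origin (TCP) lies on the centre line of the jaws, within the pads' length; the fingertips stand 22 mm ahead of it and the grasp point (between the pads) lies 3 mm ahead of it; z points along the fingers, y is the line along which they close (so a half turn about z gives the same grasp; the last joint's range is limited). The gripper opens to 85 mm and grips with 20 to 120 N. Pads are 22 mm wide; open, the fingers measure 114 mm over their backs; the gripper's body (76 mm by 85 mm) begins 54 mm behind the grasp point. The pads swing forward as they close: fully open they stand 13 mm farther back than shut.
Start: joints at [-1.264, 0.26, -0.138, 1.173, 0, 1.571], TCP at [0.159, -0.5, 0.253] pointing down, gripper open.
Joint ranges: [-2.78, 2.78], [-0.83, 1.72], [-1.28, 1.37], [-1.9, 2.12], [-1.57, 1.48], [-3.14, 3.14]. Speed limits (rad/s): [2.57, 2.57, 3.14, 3.14, 3.14, 3.14].

INTERFACE

Orientations are given as a 3x3 rotation matrix whose columns are the frame's x, y, z axes.
In Python, from plant import manip gives the robot as it stands.
- The arm moves only by the tool move_arm, never from a script. Its argument "motion" is a list of rows, each a list of 3 entries, a list of its own where there are three numbers: the opening, from 0 (shut) to 1 (fully open), then the shift along the world's x, y, z in m, then the turn, a rotation vector about the world's x, y, z in rad. A call has 1 to 12 rows; each row is the pose to reach, as a shift and turn from the pose commanded when the call began; what a row does not reach only later rows make up. A row lasts 1/8 s, in which the tool goes at most 62.5 mm and 10.7 degrees, less where a joint would pass 70% of its speed; a pose out of reach is approached as far as the arm can. A call with a gripper value outside its range is refused whole. The fingers move at their own pace and stop on an object; "force" is the grip in N (left out, the last holds). Time passes only in rows, so rows that repeat a pose let the fingers close. It gives the time, the measured TCP pose, the force, the opening and the grip force at its end, in the units of the state.
- manip.read_state(): the state, without advancing time (a new reading comes with each control period).
- manip.camera(name): name is "scene" or "top" or "wrist"; returns a dict with "img" (480x640x3 uint8, red, green, blue), "intrinsics" (3x3 intrinsics, pixels), "dist" ([k1, k2, p1, p2, k3] as OpenCV has them; the pictures are not rectified), "T" (4x4, takes a point from camera to world coordinates). Camera axes: x right, y up, looking along -z (the intrinsics and any distortion apply to the point x, -y, -z); pixel columns grow to the right and rows downward; lengths in m; the calibration is good to about 2 mm. A picture is of the moment at which its call begins. There is no depth.
- manip.finish_job(): hands the job in; it is judged then, once.
The state is a dict: "clock": time; "joint_positions": joint angles; "dq": joint speeds; "effort": joint torques, N m; "ee_pos": TCP position; "eef_rot": TCP orientation; "contact_force": force on the tool from outside, world axes, zero at the start; "torque": the same for the moment, N m; "finger_gap": finger opening in m; "finger_force": force on a finger pad.
Only numpy, scipy, OpenCV 4.12 (cv2) and the standard library are available. Lean on these libraries where they do the work, as an engineer would, in place of code of your own. Each camera call takes 0.05 s, during which the arm holds its last target. There are 200 camera calls.

TASK

Find out by feel which of the three closed pigment tins is the heaviest: take them one at a time, beginning with the one on the robot's left, then the middle one, then the right one, lift each straight up a few centimetres off the table, and set those you do not keep back upright where they stood. Then hold the heaviest tin upright over the middle of whichever bowl has the stone muller in it, with the tin's underside at least 10 cm above the table, and finish while holding it there, still in the gripper. Leave the bowls, what lies in them, and everything else on the table as they are.

Things in the scene. Friction and masses are not known exactly. Their poses are not given: they have to be found in the camera images.
- tin_a: one of three identical closed metal tins, paper band, pressed-in lid: 62 mm across, 105 mm high (top 7 mm is the lid, 56 mm across), upright; origin at the centre of its underside, z up. They stand in a row from left (+y) to right, names in any order: y about 0.24, 0 and -0.24, each +-0.05. Inside, a hard cake of pigment with a little play; all told 0.19 to 0.73 kg, the heaviest 0.2 kg or more above the rest.
- tin_b: one of three identical closed metal tins, paper band, pressed-in lid: 62 mm across, 105 mm high (top 7 mm is the lid, 56 mm across), upright; origin at the centre of its underside, z up. They stand in a row from left (+y) to right, names in any order: y about 0.24, 0 and -0.24, each +-0.05. Inside, a hard cake of pigment with a little play; all told 0.19 to 0.73 kg, the heaviest 0.2 kg or more above the rest.
- tin_c: one of three identical closed metal tins, paper band, pressed-in lid: 62 mm across, 105 mm high (top 7 mm is the lid, 56 mm across), upright; origin at the centre of its underside, z up. They stand in a row from left (+y) to right, names in any order: y about 0.24, 0 and -0.24, each +-0.05. Inside, a hard cake of pigment with a little play; all told 0.19 to 0.73 kg, the heaviest 0.2 kg or more above the rest.
- bowl_left: a heavy white stoneware mixing bowl that does not shift, standing on the table, on the robot's left (+y), beyond the row of tins: 124 mm across the rim, 45 mm high, origin at the centre of its underside; its inner floor is 5 mm above that. At the start it holds either the muller or the block.
- bowl_right: a heavy white stoneware mixing bowl that does not shift, standing on the table, on the robot's right (-y), beyond the row of tins: 124 mm across the rim, 45 mm high, origin at the centre of its underside; its inner floor is 5 mm above that. At the start it holds either the muller or the block.
- muller: small grey stone muller (grinding pestle) standing in one of the two bowls: round foot 42 mm across, narrow waist, rounded knob, 58 mm high, so its top is 63 mm above the table; origin at the centre of its foot.
- block: square light-wood printing block, 30 x 30 x 28 mm high, lying in the other bowl; origin at the centre of its underside.
- brush: slim paint brush 150 mm long, 11 mm wide, lying on the table along x, between the left and middle tins; origin on the table under its middle. Leave alone.
- stick: flat wooden stirring stick, 160 x 14 x 6 mm, lying on the table along x, between the middle and right tins; origin on the table under its middle. Leave alone.
- mug: white mug 80 mm across, 90 mm high, far left; origin at the centre of its underside. Leave alone.
- bottle: closed amber bottle 60 mm across, 160 mm high, far right; origin at the centre of its underside. Leave alone.
- pot: small closed pot 36 mm across, 45 mm high, between the two bowls; origin at the centre of its underside. Leave alone.
- table: the worn dark wooden work table; its top is the work surface, z = 0.
Mind the look-alikes: they are no part of the job. What is shaped like the tin_c but purple or turquoise is not meant.

How it is judged:
By the outcome, as a careful person would: the job done as asked, in the order asked, and still so for the second after the job is handed in, while the arm keeps its last pose, push and grip.
It also fails if it takes over 72 s, if anything falls off the work surface, if the arm or the gripper's body presses on something with over 40 N, if the wrist force passes 120 N, or if a joint passes its speed limit or range.

## Working session

There is one attempt and no reset: what is moved stays moved. The work goes in short steps, Python scripts to look and compute and a tool call to move; the robot and the scene stay as the last step left them, time stands still between calls to the robot, and variables do not carry over. Pictures are saved under pics/ and viewed, at most 10 in all, crops included, and the job is handed in when it is done.

Besides the shell and the picture viewer there is one more tool, called after "Request:" as a command line: name --argument value ..., lists and objects as JSON in quotes. move_arm: Moves the arm, as the interface text tells. Its arguments: {"type":"object","properties":{"motion":{"type":"array"},"force":{"type":"number"}},"required":["motion"]}

```bash
mkdir -p pics; cat > h.py <<'E'
import numpy as np, cv2
from plant import manip
def cam(n):
    c=manip.camera(n); return c
def save(c,f): cv2.imwrite(f,cv2.cvtColor(c['img'],cv2.COLOR_RGB2BGR))
def ray(c,uv,z):
    p=cv2.undistortPoints(np.array([[uv]],float),np.array(c['intrinsics']),np.array(c['dist'])).ravel()
    T=np.array(c['T']); d=T[:3,:3]@np.array([p[0],-p[1],-1]); o=T[:3,3]
    return o+d*(z-o[2])/d[2]
def proj(c,P):
    T=np.array(c['T']); q=(np.array(P)-T[:3,3])@T[:3,:3]; q=q*[1,-1,-1]
    return cv2.projectPoints(q[None],np.zeros(3),np.zeros(3),np.array(c['intrinsics']),np.array(c['dist']))[0].ravel()
E
python3 - <<'E'
from h import *
for n in('top','scene'):
    c=cam(n); save(c,f'pics/{n}0.png'); print(n,np.round(c['T'],3).tolist())
print(manip.read_state())
E
```

```text
top [[0.022, 0.993, -0.12, 0.382], [-1.0, 0.022, -0.005, -0.023], [-0.002, 0.12, 0.993, 1.139], [0.0, 0.0, 0.0, 1.0]]
scene [[0.869, -0.418, 0.264, 0.767], [0.494, 0.748, -0.444, -0.453], [-0.012, 0.516, 0.857, 0.898], [0.0, 0.0, 0.0, 1.0]]
{'clock': 0.1, 'joint_positions': array([-1.26400171e+00,  2.60636698e-01, -1.39250768e-01,  1.17274114e+00,
       -1.31515125e-05,  1.57082462e+00]), 'dq': array([ 1.30800667e-03,  4.21669455e-04,  4.32753658e-03,  2.22887115e-03,
        5.53822858e-05, -5.00394192e-04]), 'effort': array([ 8.08449131e-04, -4.06508088e+01,  2.54527652e+01,  1.00854962e-02,
        9.33290062e-05,  3.42427356e-06]), 'ee_pos': array([ 0.15836882, -0.49991957,  0.25253445]), 'eef_rot': array([[ 9.53315043e-01,  3.01977000e-01, -5.65893412e-04],
       [ 3.01977530e-01, -9.53313450e-01,  1.74275017e-03],
       [-1.32033320e-05, -1.83227705e-03, -9.99998321e-01]]), 'contact_force': array([-0.15170146,  0.57135033, -0.02153203]), 'torque': array([ 0.0044147 ,  0.04703802, -0.01600919]), 'finger_force': 0.0, 'finger_gap': 0.08521055177855344}
```

View pics/top0.png

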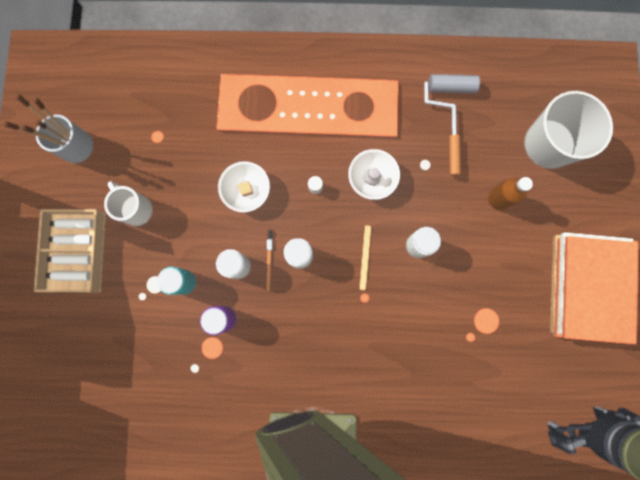

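View pics/scene0.png

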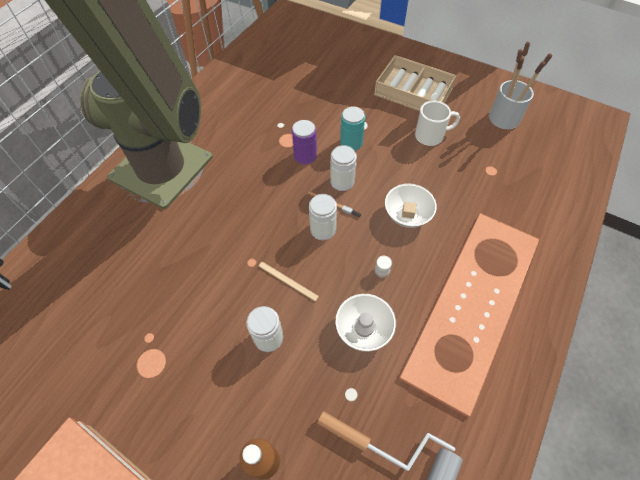

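Top view: the candidates are three white tins at about (233,264), (298,253) and (425,241), plus a turquoise look-alike at (176,281) and a purple one at (215,320). The three white-banded ones fit the description. The muller is in the right bowl (374,175), and the block is in the left bowl (244,187). I'll confirm this in an enlarged crop and measure.

```bash
python3 - <<'E'
from h import *
c=cam('top'); im=cv2.cvtColor(c['img'],cv2.COLOR_RGB2BGR)
x0,y0,x1,y1=150,140,450,345
cv2.imwrite('pics/crop.png',cv2.resize(im[y0:y1,x0:x1],None,fx=2.6,fy=2.6,interpolation=cv2.INTER_CUBIC))
s=cam('scene'); hs=cv2.cvtColor(s['img'],cv2.COLOR_RGB2HSV)
def blobs(c,amin):
    h=cv2.cvtColor(c['img'],cv2.COLOR_RGB2HSV)
    m=((h[...,1]<60)&(h[...,2]>120)).astype(np.uint8)
    n,l,st,ce=cv2.connectedComponentsWithStats(m)
    return [(st[i].tolist(),ce[i]) for i in range(1,n) if amin<st[i][4]<4000]
for nm,cc in(('top',c),('scene',s)):
    for st,ce in blobs(cc,150): print(nm,st,np.round(ce),'z.105',np.round(ray(cc,ce,.105)[:2],3),'z.05',np.round(ray(cc,ce,.052)[:2],3),'z.045',np.round(ray(cc,ce,.045)[:2],3))
g=cv2.resize(cv2.cvtColor(c['img'],cv2.COLOR_RGB2GRAY),None,fx=4,fy=4,interpolation=cv2.INTER_CUBIC)
k=cv2.HoughCircles(g,cv2.HOUGH_GRADIENT,1.5,60,param1=120,param2=30,minRadius=44,maxRadius=72)
for a in k[0]/4:
    if 150<a[0]<460 and 140<a[1]<345: print('hough',np.round(a,1),np.round(ray(c,a[:2],.105)[:2],3))
E
```

```text
top [0, 0, 69, 74, 994] [36. 22.] z.105 [1.036 0.704] z.05 [1.07  0.742] z.045 [1.074 0.746]
top [424, 74, 56, 61, 1158] [450.  90.] z.105 [ 0.874 -0.309] z.05 [ 0.9   -0.324] z.045 [ 0.903 -0.326]
top [35, 114, 39, 40, 388] [ 59. 136.] z.105 [0.742 0.614] z.05 [0.761 0.647] z.045 [0.763 0.651]
top [348, 149, 53, 51, 2126] [374. 174.] z.105 [ 0.665 -0.131] z.05 [ 0.679 -0.136] z.045 [ 0.681 -0.137]
top [218, 161, 53, 52, 1990] [244. 186.] z.105 [0.629 0.169] z.05 [0.642 0.179] z.045 [0.644 0.18 ]
top [308, 176, 15, 18, 220] [315. 184.] z.105 [0.638 0.005] z.05 [0.651 0.006] z.045 [0.652 0.006]
top [517, 177, 16, 14, 179] [525. 184.] z.105 [ 0.651 -0.48 ] z.05 [ 0.664 -0.503] z.045 [ 0.666 -0.506]
top [104, 181, 49, 45, 1497] [127. 205.] z.105 [0.58  0.438] z.05 [0.59  0.461] z.045 [0.591 0.465]
top [53, 219, 40, 10, 373] [ 73. 223.] z.105 [0.535 0.559] z.05 [0.543 0.589] z.045 [0.544 0.593]
top [406, 226, 35, 32, 846] [423. 242.] z.105 [ 0.509 -0.244] z.05 [ 0.515 -0.255] z.045 [ 0.516 -0.257]
top [558, 232, 75, 102, 633] [575. 265.] z.105 [ 0.464 -0.591] z.05 [ 0.468 -0.62 ] z.045 [
[... 2703 characters left out ...]
 322.] z.105 [ 0.687 -0.16 ] z.05 [ 0.681 -0.14 ] z.045 [ 0.681 -0.138]
scene [246, 306, 38, 46, 1283] [265. 328.] z.105 [ 0.527 -0.264] z.05 [ 0.511 -0.252] z.045 [ 0.509 -0.25 ]
scene [77, 422, 68, 58, 217] [111. 451.] z.105 [ 0.419 -0.575] z.05 [ 0.395 -0.583] z.045 [ 0.392 -0.584]
scene [367, 433, 96, 47, 1267] [431. 459.] z.105 [ 0.888 -0.32 ] z.05 [ 0.896 -0.311] z.045 [ 0.897 -0.31 ]
scene [242, 444, 20, 20, 305] [252. 454.] z.105 [ 0.627 -0.458] z.05 [ 0.618 -0.458] z.045 [ 0.616 -0.458]
hough [213.2 321.2  12.8] [0.321 0.224]
hough [297.6 252.2  13.9] [0.48 0.04]
hough [230.1 263.4  14.3] [0.451 0.192]
hough [168.9 280.3  13.1] [0.41  0.328]
hough [426.2 240.9  14.5] [ 0.512 -0.251]
```

View pics/crop.png

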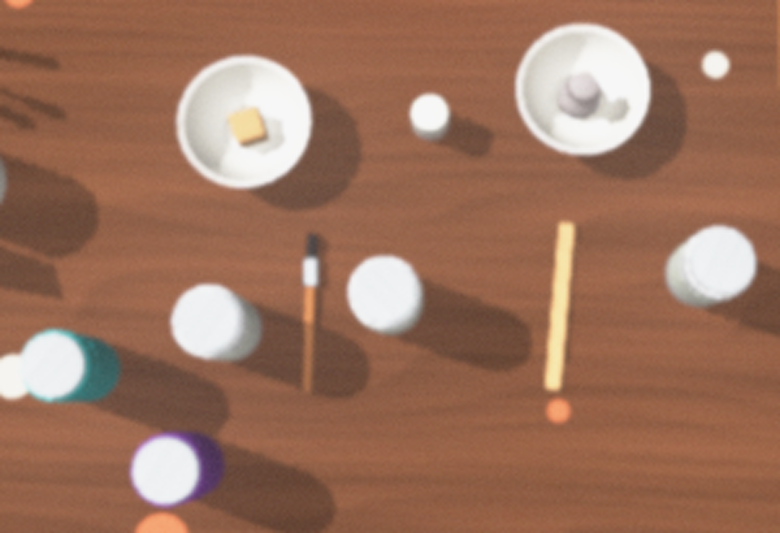

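The crop confirms it. The plain white tins are left (0.451,0.194), middle (0.480,0.041) and right (0.512,-0.251). Both views agree to about 3 mm and match the row description. The muller is in the right bowl at (0.681,-0.138). The purple and turquoise tins are decoys. I'm moving above the left tin now, with the jaws along world x.

Request:
move_arm --motion '[[1,[0.024,0.058,0],[0,0,0.12]],[1,[0.049,0.116,0],[0,0,0.24]],[1,[0.073,0.174,0],[0,0,0.36]],[1,[0.098,0.231,0],[0,0,0.48]],[1,[0.122,0.289,0],[0,0,0.6]],[1,[0.147,0.347,0],[0,0,0.72]],[1,[0.171,0.405,0],[0,0,0.84]],[1,[0.195,0.463,0],[0,0,0.96]],[1,[0.22,0.521,0],[0,0,1.08]],[1,[0.244,0.578,0],[0,0,1.2]],[1,[0.269,0.636,0],[0,0,1.264]],[1,[0.292,0.694,0],[0,0,1.264]]]' --force 45

```text
clock: 1.7
ee_pos: [0.4499, 0.193, 0.2532]
eef_rot: [[-0.001, 1.0, 0.0], [1.0, 0.001, -0.0], [-0.0, 0.0, -1.0]]
contact_force: [0.9, -0.7, -0.1]
finger_gap: 0.0854
finger_force: 0.0
```

```bash
python3 - <<'E'
from h import *
s=manip.read_state(); print(s['clock'],s['ee_pos'],s['eef_rot'].round(3),s['joint_positions'].round(2),s['contact_force'])
c=cam('wrist'); save(c,'pics/w1.png'); print(np.round(c['T'],3).tolist())
for P in([.451,.194,.105],[.48,.041,.105]): print(proj(c,P))
E
```

```text
1.7 [0.4499272  0.19295482 0.2532493 ] [[-0.001  1.     0.   ]
 [ 1.     0.001 -0.   ]
 [-0.     0.    -1.   ]] [ 0.41  0.2  -0.22  1.15 -0.    1.98] [ 0.92069884 -0.70824884 -0.09490087]
[[1.0, -0.001, -0.001, 0.45], [0.002, 0.947, 0.321, 0.274], [0.001, -0.321, 0.947, 0.374], [0.0, 0.0, 0.0, 1.0]]
[320.48529403 225.62597642]
[351.98427839 387.18103238]
```

View pics/w1.png

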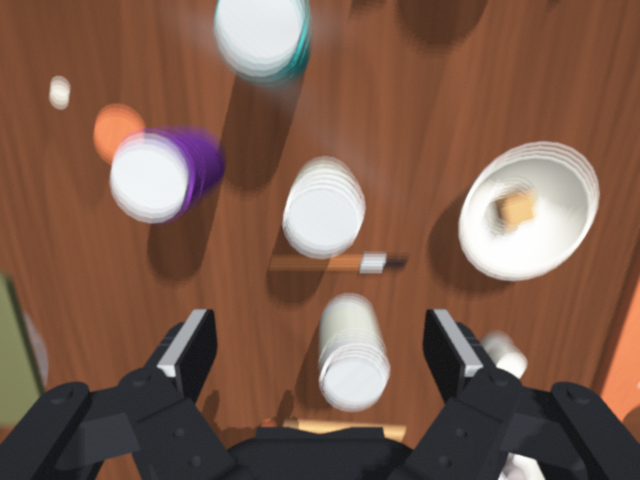

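The wrist view, slightly blurred, shows the left tin's lid at about (323,220) against a prediction of (320,226). I'll settle and refine.

Request:
move_arm --motion '[[1,[0,0,0],[0,0,0]],[1,[0,0,0],[0,0,0]]]'

```text
clock: 2.0
ee_pos: [0.4487, 0.1899, 0.253]
eef_rot: [[0.0, 1.0, -0.001], [1.0, -0.0, -0.001], [-0.001, -0.001, -1.0]]
contact_force: [-0.3, 0.3, -0.3]
finger_gap: 0.0854
finger_force: 0.0
```

```bash
cat >> h.py <<'E'
def lid(P):
    s=manip.read_state(); print(s['clock'],s['ee_pos'],s['contact_force'])
    c=cam('wrist'); p=proj(c,P); save(c,'pics/w%d.png'%(s['clock']*100)); print('pred',p.round(1))
    h=cv2.cvtColor(c['img'],cv2.COLOR_RGB2HSV); m=((h[...,1]<40)&(h[...,2]>185)).astype(np.uint8)
    n,l,st,ce=cv2.connectedComponentsWithStats(m)
    for i in range(1,n):
        if st[i][4]>800: print('blob',st[i],ce[i].round(1),ray(c,ce[i],.105).round(4))
    g=cv2.resize(cv2.cvtColor(c['img'],cv2.COLOR_RGB2GRAY),None,fx=2,fy=2)
    k=cv2.HoughCircles(cv2.GaussianBlur(g,(5,5),0),cv2.HOUGH_GRADIENT,1.5,10,param1=100,param2=40,minRadius=55,maxRadius=110)
    for a in (k[0]/2 if k is not None else []):
        if np.hypot(*(a[:2]-p))<40: print('circ',a.round(1),ray(c,a[:2],.105).round(4),'r',abs(ray(c,a[:2]+[a[2],0],.105)-ray(c,a[:2],.105))[0].round(4))
    return c
E
python3 -c "
from h import *
lid([.451,.194,.105])"
```

```text
2.0 [0.44868524 0.18992434 0.25300179] [-0.26198716  0.29301652 -0.28570633]
pred [322.5 221.8]
blob [ 217    0   84   72 5114] [258.6  31.7] [0.4088 0.3232 0.105 ]
blob [ 111  145   75   75 4367] [148.2 182.1] [0.3216 0.2245 0.105 ]
blob [ 461  150  135  129 9638] [524.2 222.6] [0.6059 0.1934 0.105 ]
blob [ 284  165   79   91 5354] [322.9 211.8] [0.4513 0.202  0.105 ]
blob [ 321  300   67  110 5014] [354.  358.5] [0.4791 0.069  0.105 ]
circ [322.9 217.9  38. ] [0.4513 0.1972 0.105 ] r 0.0292
circ [322.1 211.9  43.4] [0.4507 0.2019 0.105 ] r 0.0331
circ [327.4 215.6  43.8] [0.4547 0.1989 0.105 ] r 0.0335
circ [326.6 226.1  42.7] [0.4542 0.1905 0.105 ] r 0.033
circ [322.9 193.1  28.6] [0.4512 0.2164 0.105 ] r 0.0214
circ [316.9 224.6  43.8] [0.4467 0.1918 0.105 ] r 0.0338
circ [313.9 216.4  47.8] [0.4444 0.1983 0.105 ] r 0.0366
circ [321.4 226.9  41.3] [0.4502 0.1899 0.105 ] r 0.0319
circ [330.4 221.6  30.6] [0.4571 0.1942 0.105 ] r 0.0236
circ [321.4 201.4  36.8] [0.4501 0.2101 0.105 ] r 0.0278
circ [328.1 209.6  28.2] [0.4553 0.2037 0.105 ] r 0.0215
circ [317.6 209.6  28.4] [0.4473 0.2037 0.105 ] r 0.0216
circ [333.4 216.4  28.8] [0.4593 0.1983 0.105 ] r 0.022
circ [322.1 206.6  35.9] [0.4507 0.206  0.105 ] r 0.0273
```

Request:
move_arm --motion '[[1,[0,0.001,-0.04],[0,0,0]],[1,[0,0.001,-0.08],[0,0,0]],[1,[0,0.001,-0.11],[0,0,0]],[1,[0,0.001,-0.11],[0,0,0]],[1,[0,0.001,-0.11],[0,0,0]]]'

```text
clock: 2.68
ee_pos: [0.4501, 0.1913, 0.1446]
eef_rot: [[0.001, 1.0, 0.002], [1.0, -0.001, 0.001], [0.001, 0.002, -1.0]]
contact_force: [0.1, 0.2, 0.2]
finger_gap: 0.0854
finger_force: 0.0
```

```bash
python3 -c "
from h import *
c=lid([.451,.195,.105])
print(c['T'][:3,3])"
```

```text
2.675 [0.45006017 0.19125892 0.14460779] [0.14502623 0.23127579 0.17624884]
pred [320.8 284.4]
blob [ 148    0  127   43 3930] [211.6  17.3] [0.4088 0.3086 0.105 ]
blob [   0  167  101  116 9578] [ 45.7 226.3] [0.3249 0.2246 0.105 ]
blob [  518   168   122   177 12554] [583.7 272.9] [0.5773 0.201  0.105 ]
blob [  261   185   122   150 12918] [322.4 265.1] [0.4517 0.2052 0.105 ]
blob [ 337  361   64   80 2782] [368.2 395.4] [0.4769 0.1282 0.105 ]
circ [321.4 280.9  54.6] [0.4513 0.1969 0.105 ] r 0.0265
circ [315.4 277.9  54.6] [0.4484 0.1985 0.105 ] r 0.0264
circ [328.1 276.4  53.8] [0.4545 0.1993 0.105 ] r 0.026
circ [328.9 281.6  50.4] [0.4549 0.1965 0.105 ] r 0.0245
circ [316.9 260.6  51.3] [0.4491 0.2075 0.105 ] r 0.0244
circ [309.4 276.4  48.8] [0.4455 0.1993 0.105 ] r 0.0236
circ [316.9 283.9  50.4] [0.4491 0.1953 0.105 ] r 0.0246
circ [311.6 256.1  44.6] [0.4466 0.2098 0.105 ] r 0.0212
circ [333.4 274.9  48.8] [0.4571 0.2001 0.105 ] r 0.0236
circ [317.6 273.4  46.3] [0.4495 0.2009 0.105 ] r 0.0223
circ [322.9 275.6  48.8] [0.452  0.1997 0.105 ] r 0.0236
circ [322.9 260.6  54.6] [0.452  0.2075 0.105 ] r 0.026
circ [311.6 271.1  47.2] [0.4466 0.202  0.105 ] r 0.0227
circ [308.6 250.9  38.6] [0.4452 0.2125 0.105 ] r 0.0182
circ [311.6 282.4  48. ] [0.4465 0.1961 0.105 ] r 0.0233
circ [317.6 254.6  46.3] [0.4495 0.2106 0.105 ] r 0.0219
circ [327.4 270.4  43. ] [0.4541 0.2024 0.105 ] r 0.0207
circ [322.1 269.6  48.8] [0.4516 0.2028 0.105 ] r 0.0234
circ [327.4 257.6  48.8] [0.4541 0.209  0.105 ] r 0.0232
circ [314.6 265.1  43. ] [0.448  0.2052 0.105 ] r 0.0206
circ [308.6 265.1  34.6] [0.4452 0.2052 0.105 ] r 0.0166
circ [304.1 271.9  36.4] [0.443  0.2017 0.105 ] r 0.0175
circ [337.1 270.4  37. ] [0.4588 0.2024 0.105 ] r 0.0178
[0.4501503  0.27268247 0.26515965]
```

The tin is at (0.451,0.196) and the TCP at (0.450,0.191). I'm correcting by +5 mm in y and descending to grasp height.

Request:
move_arm --motion '[[1,[0.001,0.005,0],[0,0,0]],[1,[0.001,0.005,-0.03],[0,0,0]],[1,[0.001,0.005,-0.055],[0,0,0]],[1,[0.001,0.005,-0.072],[0,0,0]],[1,[0.001,0.005,-0.072],[0,0,0]],[1,[0.001,0.005,-0.072],[0,0,0]]]'

```text
clock: 3.48
ee_pos: [0.4513, 0.1973, 0.0723]
eef_rot: [[-0.0, 1.0, 0.002], [1.0, 0.0, 0.001], [0.001, 0.002, -1.0]]
contact_force: [0.3, -1.1, 0.1]
finger_gap: 0.0855
finger_force: 0.0
```

Request:
move_arm --motion '[[0.7,[0,0,0],[0,0,0]],[0.5,[0,0,0],[0,0,0]],[0.5,[0,0,0],[0,0,0]],[0.5,[0,0,0],[0,0,0]],[0.5,[0,0,0],[0,0,0]],[0.5,[0,0,0],[0,0,0]]]'

```text
clock: 4.22
ee_pos: [0.4511, 0.1972, 0.0726]
eef_rot: [[-0.0, 1.0, 0.002], [1.0, 0.0, 0.001], [0.001, 0.002, -1.0]]
contact_force: [-1.6, 0.9, 5.8]
finger_gap: 0.0621
finger_force: 48.2
```

Request:
move_arm --motion '[[0.5,[0,0,0.01],[0,0,0]],[0.5,[0,0,0.025],[0,0,0]],[0.5,[0,0,0.04],[0,0,0]],[0.5,[0,0,0.05],[0,0,0]],[0.5,[0,0,0.05],[0,0,0]],[0.5,[0,0,0.05],[0,0,0]],[0.5,[0,0,0.05],[0,0,0]],[0.5,[0,0,0.05],[0,0,0]]]'

```text
clock: 5.22
ee_pos: [0.4501, 0.1966, 0.1208]
eef_rot: [[0.0, 1.0, -0.001], [1.0, -0.0, -0.0], [-0.0, -0.001, -1.0]]
contact_force: [-1.2, -0.5, -2.7]
finger_gap: 0.0624
finger_force: 49.6
```

Request:
move_arm --motion '[[0.5,[0,0,0],[0,0,0]],[0.5,[0,0,0],[0,0,0]]]'

```text
clock: 5.48
ee_pos: [0.4504, 0.1967, 0.1212]
eef_rot: [[0.0, 1.0, -0.0], [1.0, -0.0, -0.0], [-0.0, -0.0, -1.0]]
contact_force: [-0.3, -0.3, -1.6]
finger_gap: 0.0622
finger_force: 49.6
```

Request:
move_arm --motion '[[0.5,[0,0,0],[0,0,0]],[0.5,[0,0,0],[0,0,0]]]'

```text
clock: 5.72
ee_pos: [0.4505, 0.1968, 0.1213]
eef_rot: [[-0.0, 1.0, 0.0], [1.0, 0.0, 0.0], [0.0, 0.0, -1.0]]
contact_force: [0.5, 0.1, -2.1]
finger_gap: 0.0621
finger_force: 49.6
```

```bash
python3 -c "
from h import *
s=manip.read_state();print(s)
save(cam('scene'),'pics/s1.png')"
```

```text
{'clock': 5.725, 'joint_positions': array([ 4.11852060e-01,  3.01280909e-01, -4.50390608e-01,  8.19059128e-01,
        3.72768005e-06,  1.98262203e+00]), 'dq': array([ 0.00071132,  0.00182691,  0.00038873, -0.00119816, -0.00145315,
       -0.00128918]), 'effort': array([ 1.22067959e-04, -4.01080441e+01,  2.23094416e+01,  2.61878202e-03,
       -3.60871534e-03, -1.61615361e-05]), 'ee_pos': array([0.45046706, 0.19678095, 0.12133389]), 'eef_rot': array([[-2.63571691e-05,  9.99999998e-01,  5.86981950e-05],
       [ 9.99999999e-01,  2.63554252e-05,  2.97092480e-05],
       [ 2.97077009e-05,  5.86989780e-05, -9.99999998e-01]]), 'contact_force': array([ 0.45752955,  0.06494614, -2.08533998]), 'torque': array([ 0.01025918, -0.03546866, -0.03061551]), 'finger_force': 49.55249357968569, 'finger_gap': 0.062083060090308624}
```

Left tin: about 2.1 N (0.21 kg). I'm setting it back and releasing.

Request:
move_arm --motion '[[0.5,[0,0,-0.015],[0,0,0]],[0.5,[0,0,-0.03],[0,0,0]],[0.5,[0,0,-0.04],[0,0,0]],[0.5,[0,0,-0.046],[0,0,0]],[0.5,[0,0,-0.05],[0,0,0]],[0.5,[0,0,-0.05],[0,0,0]],[0.5,[0,0,-0.05],[0,0,0]]]'

```text
clock: 6.65
ee_pos: [0.4504, 0.1968, 0.0727]
eef_rot: [[-0.0, 1.0, 0.0], [1.0, 0.0, 0.0], [0.0, 0.0, -1.0]]
contact_force: [-3.5, -0.9, 8.0]
finger_gap: 0.0623
finger_force: 50.4
```

Request:
move_arm --motion '[[0.7,[0,0,0],[0,0,0]],[1,[0,0,0],[0,0,0]],[1,[0,0,0],[0,0,0]],[1,[0,0,0],[0,0,0]],[1,[0,0,0.03],[0,0,0]],[1,[0,0,0.07],[0,0,0]],[1,[0,0,0.1],[0,0,0]],[1,[0.01,-0.05,0.1],[0,0,0]],[1,[0.02,-0.1,0.1],[0,0,0]],[1,[0.029,-0.155,0.1],[0,0,0]],[1,[0.029,-0.155,0.1],[0,0,0]],[1,[0.029,-0.155,0.1],[0,0,0]]]'

```text
clock: 8.15
ee_pos: [0.4794, 0.0418, 0.1712]
eef_rot: [[0.001, 1.0, -0.0], [1.0, -0.001, 0.001], [0.001, -0.0, -1.0]]
contact_force: [0.7, -0.6, -0.1]
finger_gap: 0.0855
finger_force: 0.0
```

Request:
move_arm --motion '[[1,[0,0,0],[0,0,0]],[1,[0,0,0],[0,0,0]]]'

```text
clock: 8.4
ee_pos: [0.4793, 0.0429, 0.1712]
eef_rot: [[-0.002, 1.0, -0.0], [1.0, 0.002, 0.0], [0.0, -0.0, -1.0]]
contact_force: [-0.1, -0.9, -0.1]
finger_gap: 0.0855
finger_force: 0.0
```

```bash
python3 -c "
from h import *
c=lid([.480,.042,.105])
t=cam('top'); save(t,'pics/top1.png')"
```

```text
8.4 [0.4792714  0.04289723 0.17123535] [-0.14987048 -0.94502709 -0.13552155]
pred [320.4 271. ]
blob [216   0  80  18 961] [254.9   6.5] [0.4503 0.1703 0.105 ]
blob [  490     0   150   125 12819] [567.   65.5] [0.5946 0.1467 0.105 ]
blob [ 268  186  106  130 9706] [321.7 255.7] [0.4807 0.0512 0.105 ]
blob [ 532  247   45   55 1559] [553.3 278.9] [0.6112 0.0376 0.105 ]
blob [501 453  44  27 829] [520.9 468.3] [ 0.6185 -0.1052  0.105 ]
circ [320.6 262.9  52.9] [0.4801 0.0469 0.105 ] r 0.0295
circ [321.4 269.6  48. ] [0.4806 0.0428 0.105 ] r 0.0269
circ [326.6 265.9  47.2] [0.4835 0.0451 0.105 ] r 0.0263
circ [315.4 265.9  47.2] [0.4772 0.0451 0.105 ] r 0.0263
circ [320.6 278.6  52.9] [0.4802 0.0373 0.105 ] r 0.0299
circ [320.6 255.4  47.8] [0.4801 0.0514 0.105 ] r 0.0264
circ [316.1 273.4  54.6] [0.4776 0.0405 0.105 ] r 0.0307
circ [316.9 250.9  42. ] [0.478 0.054 0.105] r 0.0231
circ [326.6 271.9  43. ] [0.4835 0.0414 0.105 ] r 0.0242
circ [324.4 259.1  52.9] [0.4822 0.0492 0.105 ] r 0.0294
circ [308.6 265.9  41.4] [0.4734 0.0451 0.105 ] r 0.0231
circ [322.9 250.1  46.2] [0.4813 0.0545 0.105 ] r 0.0254
circ [314.6 260.6  48.8] [0.4768 0.0482 0.105 ] r 0.0271
circ [333.4 265.9  40.6] [0.4873 0.0451 0.105 ] r 0.0226
circ [310.1 257.6  38. ] [0.4743 0.05   0.105 ] r 0.021
circ [329.6 251.6  40.5] [0.4851 0.0536 0.105 ] r 0.0223
circ [329.6 256.9  33.1] [0.4851 0.0505 0.105 ] r 0.0183
```

View pics/top1.png

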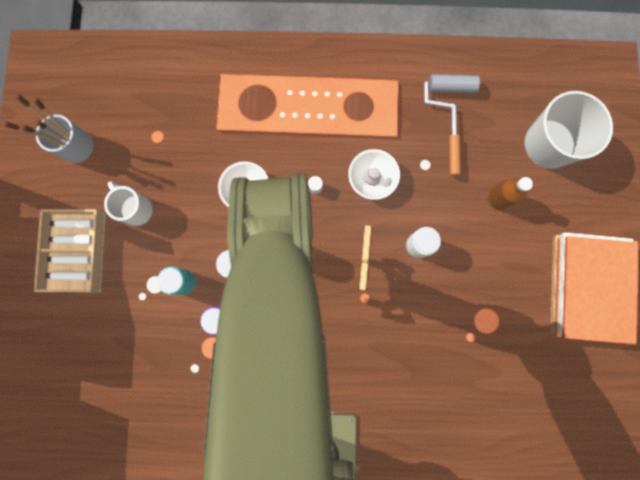

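The arm hides the work area in the top view, but the left tin's edge at (222,264) shows it standing where it was. The middle tin is at about (0.4803,0.043) and the TCP is on it, so I'm descending and gripping.

Request:
move_arm --motion '[[1,[0.001,0,-0.03],[0,0,0]],[1,[0.001,0,-0.06],[0,0,0]],[1,[0.001,0,-0.085],[0,0,0]],[1,[0.001,0,-0.099],[0,0,0]],[1,[0.001,0,-0.099],[0,0,0]],[1,[0.001,0,-0.099],[0,0,0]],[0.7,[0.001,0,-0.099],[0,0,0]],[0.5,[0.001,0,-0.099],[0,0,0]],[0.5,[0.001,0,-0.099],[0,0,0]],[0.5,[0.001,0,-0.099],[0,0,0]],[0.5,[0.001,0,-0.099],[0,0,0]],[0.5,[0.001,0,-0.099],[0,0,0]]]'

```text
clock: 10.0
ee_pos: [0.4806, 0.0418, 0.0734]
eef_rot: [[0.0, 1.0, 0.001], [1.0, -0.0, 0.0], [0.0, 0.001, -1.0]]
contact_force: [-3.5, -0.4, 5.3]
finger_gap: 0.0609
finger_force: 48.2
```

Request:
move_arm --motion '[[0.5,[0,0,0.01],[0,0,0]],[0.5,[0,0,0.025],[0,0,0]],[0.5,[0,0,0.04],[0,0,0]],[0.5,[0,0,0.05],[0,0,0]],[0.5,[0,0,0.05],[0,0,0]],[0.5,[0,0,0.05],[0,0,0]],[0.5,[0,0,0.05],[0,0,0]],[0.5,[0,0,0.05],[0,0,0]],[0.5,[0,0,0.05],[0,0,0]]]'

```text
clock: 11.12
ee_pos: [0.4803, 0.0417, 0.1221]
eef_rot: [[0.0, 1.0, -0.0], [1.0, -0.0, -0.0], [-0.0, -0.0, -1.0]]
contact_force: [0.1, 0.3, -6.4]
finger_gap: 0.061
finger_force: 51.0
```

Request:
move_arm --motion '[[0.5,[0,0,0],[0,0,0]],[0.5,[0,0,0],[0,0,0]]]'

```text
clock: 11.38
ee_pos: [0.4805, 0.0417, 0.1223]
eef_rot: [[-0.0, 1.0, -0.0], [1.0, 0.0, -0.0], [-0.0, -0.0, -1.0]]
contact_force: [-0.0, -0.2, -5.7]
finger_gap: 0.0609
finger_force: 51.0
```

Request:
move_arm --motion '[[0.5,[0,0,0],[0,0,0]],[0.5,[0,0,0],[0,0,0]]]'

```text
clock: 11.62
ee_pos: [0.4805, 0.0418, 0.1223]
eef_rot: [[0.0, 1.0, 0.0], [1.0, -0.0, 0.0], [0.0, 0.0, -1.0]]
contact_force: [-0.4, -0.1, -7.1]
finger_gap: 0.0611
finger_force: 51.0
```

Middle tin: about 6.4 N (0.65 kg), likely the heaviest. The right one still has to be felt, so I'm setting this one back and going to the right tin.

Request:
move_arm --motion '[[0.5,[0,0,-0.015],[0,0,0]],[0.5,[0,0,-0.03],[0,0,0]],[0.5,[0,0,-0.04],[0,0,0]],[0.5,[0,0,-0.046],[0,0,0]],[0.5,[0,0,-0.05],[0,0,0]],[0.5,[0,0,-0.05],[0,0,0]],[0.5,[0,0,-0.05],[0,0,0]]]'

```text
clock: 12.5
ee_pos: [0.4804, 0.0418, 0.0734]
eef_rot: [[-0.0, 1.0, 0.001], [1.0, 0.0, 0.0], [0.0, 0.001, -1.0]]
contact_force: [-4.3, -0.4, 6.6]
finger_gap: 0.0609
finger_force: 52.0
```

Request:
move_arm --motion '[[0.7,[0,0,0],[0,0,0]],[1,[0,0,0],[0,0,0]],[1,[0,0,0],[0,0,0]],[1,[0,0,0],[0,0,0]],[1,[0,0,0.03],[0,0,0]],[1,[0,0,0.07],[0,0,0]],[1,[0,0,0.1],[0,0,0]],[1,[0.005,-0.05,0.1],[0,0,0]],[1,[0.01,-0.1,0.1],[0,0,0]],[1,[0.016,-0.15,0.1],[0,0,0]],[1,[0.022,-0.2,0.1],[0,0,0]],[1,[0.031,-0.25,0.1],[0,0,0]]]'

```text
clock: 14.0
ee_pos: [0.5116, -0.2099, 0.1723]
eef_rot: [[0.0, 1.0, 0.0], [1.0, -0.0, 0.0], [0.0, 0.0, -1.0]]
contact_force: [0.7, 0.8, 0.4]
finger_gap: 0.0854
finger_force: 0.0
```

Request:
move_arm --motion '[[1,[0,-0.043,0],[0,0,0]],[1,[0,-0.043,0],[0,0,0]],[1,[0,-0.043,0],[0,0,0]],[1,[0,-0.043,0],[0,0,0]]]'

```text
clock: 14.5
ee_pos: [0.5113, -0.25, 0.1722]
eef_rot: [[-0.001, 1.0, -0.0], [1.0, 0.001, 0.001], [0.001, -0.0, -1.0]]
contact_force: [-0.3, 0.0, -0.3]
finger_gap: 0.0855
finger_force: 0.0
```

```bash
python3 -c "
from h import *
c=lid([.512,-.251,.105])"; ls pics
```

```text
14.5 [ 0.51132204 -0.25000714  0.17222592] [-0.25674954  0.04316621 -0.27610157]
pred [320.4 270.4]
blob [  493     0   147   163 16434] [571.6  83.8] [ 0.6312 -0.1541  0.105 ]
blob [  270   187   105   131 10015] [322.8 255.9] [ 0.5133 -0.2422  0.105 ]
circ [322.1 263.6  53.8] [ 0.513  -0.2468  0.105 ] r 0.0301
circ [323.6 270.4  47.2] [ 0.5138 -0.251   0.105 ] r 0.0266
circ [322.9 277.9  50.4] [ 0.5134 -0.2556  0.105 ] r 0.0286
circ [328.9 267.4  46.3] [ 0.5168 -0.2491  0.105 ] r 0.026
circ [313.9 266.6  44.7] [ 0.5084 -0.2487  0.105 ] r 0.0251
circ [322.1 257.6  50.4] [ 0.513  -0.2432  0.105 ] r 0.0281
circ [318.4 269.6  49.6] [ 0.5109 -0.2505  0.105 ] r 0.0279
circ [318.4 253.9  45.5] [ 0.5109 -0.241   0.105 ] r 0.0252
circ [328.1 272.6  43. ] [ 0.5164 -0.2523  0.105 ] r 0.0243
circ [318.4 275.6  53.8] [ 0.5109 -0.2542  0.105 ] r 0.0304
circ [323.6 231.4  44.5] [ 0.5137 -0.2279  0.105 ] r 0.0242
circ [334.1 266.6  41.3] [ 0.5197 -0.2487  0.105 ] r 0.0232
circ [313.1 272.6  40.6] [ 0.5079 -0.2524  0.105 ] r 0.0229
circ [316.9 262.1  43. ] [ 0.51   -0.2459  0.105 ] r 0.0241
circ [310.1 261.4  38.1] [ 0.5063 -0.2455  0.105 ] r 0.0213
circ [313.9 250.9  40.6] [ 0.5084 -0.2392  0.105 ] r 0.0224
circ [328.1 259.1  34.7] [ 0.5163 -0.2441  0.105 ] r 0.0193
circ [314.6 257.6  38.1] [ 0.5088 -0.2432  0.105 ] r 0.0212
circ [333.4 256.1  29.8] [ 0.5192 -0.2423  0.105 ] r 0.0165
crop.png
s1.png
scene0.png
top0.png
top1.png
w1.png
w1450.png
w200.png
w267.png
w840.png
```

The right tin is at (0.513,-0.250), so the correction is +2 mm in x before I grip and lift.

Request:
move_arm --motion '[[1,[0.002,0,-0.03],[0,0,0]],[1,[0.002,0,-0.06],[0,0,0]],[1,[0.002,0,-0.085],[0,0,0]],[1,[0.002,0,-0.099],[0,0,0]],[1,[0.002,0,-0.099],[0,0,0]],[1,[0.002,0,-0.099],[0,0,0]],[0.7,[0.002,0,-0.099],[0,0,0]],[0.5,[0.002,0,-0.099],[0,0,0]],[0.5,[0.002,0,-0.099],[0,0,0]],[0.5,[0.002,0,-0.099],[0,0,0]],[0.5,[0.002,0,-0.099],[0,0,0]],[0.5,[0.002,0,-0.099],[0,0,0]]]'

```text
clock: 16.05
ee_pos: [0.5136, -0.2516, 0.0746]
eef_rot: [[0.0, 1.0, 0.001], [1.0, -0.0, -0.001], [-0.001, 0.001, -1.0]]
contact_force: [-2.1, 0.7, 5.2]
finger_gap: 0.0612
finger_force: 50.4
```

Request:
move_arm --motion '[[0.5,[0,0,0.01],[0,0,0]],[0.5,[0,0,0.025],[0,0,0]],[0.5,[0,0,0.04],[0,0,0]],[0.5,[0,0,0.05],[0,0,0]],[0.5,[0,0,0.05],[0,0,0]],[0.5,[0,0,0.05],[0,0,0]],[0.5,[0,0,0.05],[0,0,0]],[0.5,[0,0,0.05],[0,0,0]],[0.5,[0,0,0.05],[0,0,0]]]'

```text
clock: 17.18
ee_pos: [0.5133, -0.2512, 0.123]
eef_rot: [[0.0, 1.0, -0.001], [1.0, -0.0, 0.0], [0.0, -0.001, -1.0]]
contact_force: [0.3, -0.8, -3.0]
finger_gap: 0.061
finger_force: 51.2
```

Request:
move_arm --motion '[[0.5,[0,0,0],[0,0,0]],[0.5,[0,0,0],[0,0,0]]]'

```text
clock: 17.42
ee_pos: [0.5135, -0.2512, 0.1233]
eef_rot: [[0.0, 1.0, -0.0], [1.0, -0.0, 0.0], [0.0, -0.0, -1.0]]
contact_force: [0.7, -0.3, -1.9]
finger_gap: 0.0608
finger_force: 51.2
```

Request:
move_arm --motion '[[0.5,[0,0,0],[0,0,0]],[0.5,[0,0,0],[0,0,0]]]'

```text
clock: 17.68
ee_pos: [0.5135, -0.2512, 0.1233]
eef_rot: [[-0.0, 1.0, 0.0], [1.0, 0.0, -0.0], [-0.0, 0.0, -1.0]]
contact_force: [-0.3, 0.3, -2.3]
finger_gap: 0.0606
finger_force: 51.2
```

Right tin: about 2.4 N. The middle tin (about 6.4 N) is clearly the heaviest. I'm setting the right one back and returning to the middle.

Request:
move_arm --motion '[[0.5,[0,0,-0.015],[0,0,0]],[0.5,[0,0,-0.03],[0,0,0]],[0.5,[0,0,-0.04],[0,0,0]],[0.5,[0,0,-0.046],[0,0,0]],[0.5,[0,0,-0.05],[0,0,0]],[0.5,[0,0,-0.05],[0,0,0]],[0.5,[0,0,-0.05],[0,0,0]]]'

```text
clock: 18.55
ee_pos: [0.5129, -0.2511, 0.0746]
eef_rot: [[0.0, 1.0, -0.0], [1.0, -0.0, -0.0], [-0.0, -0.0, -1.0]]
contact_force: [-3.3, 1.7, 6.3]
finger_gap: 0.0606
finger_force: 51.8
```

Request:
move_arm --motion '[[0.7,[0,0,0],[0,0,0]],[1,[0,0,0],[0,0,0]],[1,[0,0,0],[0,0,0]],[1,[0,0,0],[0,0,0]],[1,[0,0,0.03],[0,0,0]],[1,[0,0,0.07],[0,0,0]],[1,[0,0,0.1],[0,0,0]],[1,[-0.006,0.05,0.1],[0,0,0]],[1,[-0.012,0.1,0.1],[0,0,0]],[1,[-0.018,0.15,0.1],[0,0,0]],[1,[-0.024,0.2,0.1],[0,0,0]],[1,[-0.033,0.25,0.1],[0,0,0]]]'

```text
clock: 20.05
ee_pos: [0.4806, 0.0003, 0.1734]
eef_rot: [[0.0, 1.0, 0.001], [1.0, -0.0, 0.0], [0.0, 0.001, -1.0]]
contact_force: [0.7, 0.4, -0.2]
finger_gap: 0.0854
finger_force: 0.0
```

Request:
move_arm --motion '[[1,[0,0.044,0],[0,0,0]],[1,[0,0.044,0],[0,0,0]],[1,[0,0.044,0],[0,0,0]],[1,[0,0.044,0],[0,0,0]]]'

```text
clock: 20.55
ee_pos: [0.4806, 0.0418, 0.1732]
eef_rot: [[0.002, 1.0, -0.0], [1.0, -0.002, -0.0], [-0.0, -0.0, -1.0]]
contact_force: [0.4, -1.3, 0.7]
finger_gap: 0.0852
finger_force: 0.0
```

```bash
python3 -c "
from h import *
c=lid([.480,.042,.105])" | head -8
```

```text
20.55 [0.48056885 0.04178064 0.17324034] [ 0.37700469 -1.28583871  0.66739177]
pred [318.1 267.7]
blob [214   0  76  16 844] [251.2   5.9] [0.4501 0.17   0.105 ]
blob [  487     0   153   123 12871] [564.9  63.7] [0.5963 0.1461 0.105 ]
blob [ 266  184  105  129 9577] [319.6 252.9] [0.4808 0.051  0.105 ]
blob [ 529  244   45   55 1550] [550.5 275.5] [0.6119 0.0371 0.105 ]
blob [520 369 102  51 806] [573.  382.2] [ 0.6408 -0.0365  0.105 ]
circ [318.4 260.6  52.1] [0.4802 0.0463 0.105 ] r 0.0292
```

Aligned with the middle tin again, which stands as before. I'm gripping it firmly.

Request:
move_arm --motion '[[1,[0,0.001,-0.03],[0,0,0]],[1,[0,0.001,-0.06],[0,0,0]],[1,[0,0.001,-0.085],[0,0,0]],[1,[0,0.001,-0.1],[0,0,0]],[1,[0,0.001,-0.1],[0,0,0]],[1,[0,0.001,-0.1],[0,0,0]],[0.7,[0,0.001,-0.1],[0,0,0]],[0.5,[0,0.001,-0.1],[0,0,0]],[0.5,[0,0.001,-0.1],[0,0,0]],[0.5,[0,0.001,-0.1],[0,0,0]],[0.5,[0,0.001,-0.1],[0,0,0]],[0.5,[0,0.001,-0.1],[0,0,0]]]' --force 60

```text
clock: 22.1
ee_pos: [0.4806, 0.0438, 0.0745]
eef_rot: [[0.0, 1.0, 0.001], [1.0, -0.0, -0.0], [-0.0, 0.001, -1.0]]
contact_force: [-3.2, -0.8, 6.0]
finger_gap: 0.0609
finger_force: 64.7
```

Request:
move_arm --motion '[[0.5,[0,0,0.02],[0,0,0]],[0.5,[0,0,0.045],[0,0,0]],[0.5,[0,0,0.07],[0,0,0]],[0.5,[0,0,0.095],[0,0,0]],[0.5,[0,0,0.12],[0,0,0]],[0.5,[0,0,0.135],[0,0,0]],[0.5,[0,0,0.135],[0,0,0]],[0.5,[0,0,0.135],[0,0,0]]]'

```text
clock: 23.1
ee_pos: [0.4794, 0.0437, 0.2072]
eef_rot: [[-0.0, 1.0, -0.002], [1.0, 0.0, -0.0], [-0.0, -0.002, -1.0]]
contact_force: [0.6, -0.3, -6.3]
finger_gap: 0.0608
finger_force: 68.1
```

```bash
python3 - <<'E'
from h import *
print(manip.read_state()['contact_force'])
# right bowl rim: ellipse fit in the first top and latest scene views
for n,f in(('top','pics/top0.png'),('scene','pics/scene0.png')):
    c=cam(n); im=cv2.imread(f); h=cv2.cvtColor(im,cv2.COLOR_BGR2HSV)
    m=((h[...,1]<60)&(h[...,2]>120)).astype(np.uint8)
    k,_=cv2.findContours(m,cv2.RETR_EXTERNAL,cv2.CHAIN_APPROX_NONE)
    q=np.array((374,175) if n=='top' else (365,322),float)
    for a in k:
        if cv2.contourArea(a)>1000 and cv2.pointPolygonTest(a,tuple(q),False)>0:
            P=np.array([ray(c,p[0],.045)[:2] for p in a],np.float32); print(n,cv2.minEnclosingCircle(P),cv2.fitEllipse(P))
E
```

```text
[ 0.58066439 -0.31869586 -6.31697172]
top ((0.6816841959953308, -0.1368374526500702), 0.06469907611608505) ((0.6816203594207764, -0.13679754734039307), (0.12601637840270996, 0.12699812650680542), 144.46632385253906)
scene ((0.6796888709068298, -0.13586309552192688), 0.06313235312700272) ((0.6797932982444763, -0.1360413283109665), (0.12258736044168472, 0.12402859330177307), 2.277338981628418)
```

The bowl rim centre is (0.681,-0.1365), with a fitted diameter of about 125 mm, as it should be. The tin's underside is at about 0.133 m. I'm moving over.

Request:
move_arm --motion '[[0.5,[0.012,-0.011,0],[0,0,0]],[0.5,[0.04,-0.036,0],[0,0,0]],[0.5,[0.07,-0.063,0],[0,0,0]],[0.5,[0.1,-0.09,0],[0,0,0]],[0.5,[0.13,-0.117,0],[0,0,0]],[0.5,[0.16,-0.144,0],[0,0,0]],[0.5,[0.188,-0.168,0],[0,0,0]],[0.5,[0.2,-0.18,0],[0,0,0]],[0.5,[0.2,-0.18,0],[0,0,0]],[0.5,[0.2,-0.18,0],[0,0,0]],[0.5,[0.2,-0.18,0],[0,0,0]],[0.5,[0.2,-0.18,0],[0,0,0]]]'

```text
clock: 24.7
ee_pos: [0.6801, -0.1357, 0.2086]
eef_rot: [[-0.001, 1.0, 0.0], [1.0, 0.001, -0.0], [-0.0, 0.0, -1.0]]
contact_force: [0.7, -0.2, -5.8]
finger_gap: 0.0607
finger_force: 70.5
```

Request:
move_arm --motion '[[0.5,[0,0,0],[0,0,0]],[0.5,[0,0,0],[0,0,0]],[0.5,[0,0,0],[0,0,0]]]'

```text
clock: 25.08
ee_pos: [0.6804, -0.1361, 0.2084]
eef_rot: [[-0.0, 1.0, 0.0], [1.0, 0.0, -0.0], [-0.0, 0.0, -1.0]]
contact_force: [-0.3, -1.2, -7.0]
finger_gap: 0.0605
finger_force: 70.5
```

```bash
python3 -c "
from h import *
save(cam('scene'),'pics/s2.png'); print(manip.read_state()['dq'])"
```

```text
[-0.00029171  0.00092968  0.00185102 -0.00180348  0.00023184  0.00028406]
```

View pics/s2.png

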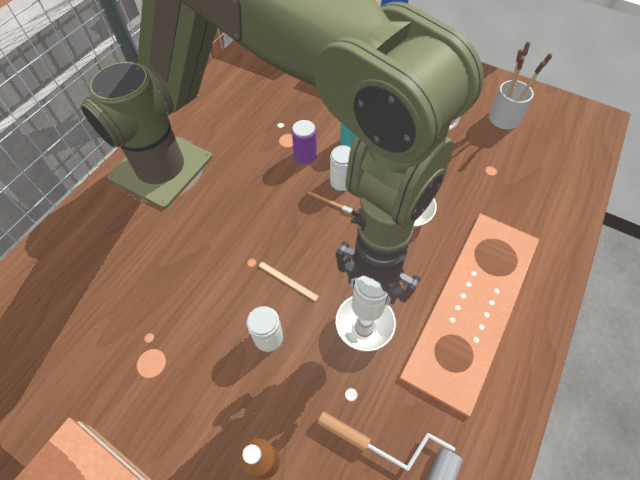

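The scene view shows the tin held upright at (370,298) over the muller bowl (365,322). The left tin (342,167) and the right tin (265,328) stand upright where they were, and everything else is untouched. I'm handing in.

```bash
python3 -c "
from plant import manip
print(manip.finish_job())"
```

```text
the job is handed in; nothing more can be done
None
```

The heaviest is the middle tin (about 0.65 kg; left and right about 0.2 kg each); I handed in with it held upright over the middle of the right-hand bowl, the one with the muller, its underside about 13 cm above the table and the other two tins set back where they stood.

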